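# Click a tool cartridge into its bench dock

### The arm

A 6-joint arm with a two-finger parallel gripper is mounted at the origin on the work surface. World frame = base frame: x ahead of the robot, y to its left, z up, the work surface at z = 0. Lengths are in m, angles in rad, forces in N, time in s.
With the tool pointing down it reaches from about 0.425 to 0.95 m from the base axis. Payload 3.5 kg.
Tool frame: the origin (TCP) lies midway between the tips of the shut fingers; the grasp point (between the pads) lies 19 mm behind it; z points along the fingers, x is the direction in which the jaws open and shut, and the axes are right-handed (so a half turn about z gives the same grasp; the last joint's range is limited). The gripper opens to 85 mm and grips with 20 to 120 N. Pads are 22 mm wide; open, the fingers measure 114 mm over their backs; the gripper's body (76 mm by 85 mm) begins 54 mm behind the grasp point. The pads swing forward as they close: fully open they stand 13 mm farther back than shut.
Start: joints at [-1.264, 0.286, 1.577, -0, 1.279, -0.15], TCP at [0.298, -0.606, 0.202] pointing down, gripper open.
Joint ranges: [-2.77, 2.77], [-0.9, 2.22], [0.21, 2.48], [-1.53, 4.67], [0.24, 2.81], [-2.84, 2.84]. Speed limits (rad/s): [2.79, 2.79, 3.14, 3.14, 3.14, 3.14].

### API

Orientations are given as a unit quaternion [x, y, z, w].
In Python, from plant import readout, optics, ctrl gives the robot as it stands. The module is installed in compiled form; this text tells all that it offers.
- The arm moves only by the shell command python3 -m crank 'ROWS' [OPENING] [FORCE]. ROWS is text: rows parted by semicolons, each of 6 numbers parted by spaces: the shift along the tool's x, y, z in mm, then the turn, a rotation vector about the tool's x, y, z in rad. In form: dx dy dz ax ay az; .... A call has 1 to 5 rows; each row shifts and turns the commanded pose from where the row before left it, along the tool's axes as they then stand; what a row does not reach is not made up. A row lasts 1/8 s, in which the tool goes at most 62.5 mm and 10.7 degrees, less where a joint would pass 70% of its speed; a pose out of reach is approached as far as the arm can. A call is refused whole if a number of a shift passes 62.5 or a number of a turn 0.188, either way. A call with a gripper value outside its range is refused whole. OPENING is the opening, from -1 (shut) to 1 (fully open), set as the call begins (- or left out, the last holds). The fingers move at their own pace and stop on an object; FORCE is the grip in N (left out, the last holds). Time passes only in rows, so rows that do not move let the fingers close. It gives the time, the measured TCP pose, the force and the opening at its end, in the units of the state.
- readout.get_state(): the state, without advancing time (a new reading comes with each control period).
- optics.read_camera(name): name is "side" or "top" or "wrist"; returns the picture (384x512x3 uint8, red, green, blue); there is no depth.
- optics.calibration(name): a dict with "mtx" (3x3 intrinsics, pixels), "rvec" (rotation vector, rad) and "tvec" (3), from world to camera coordinates, as OpenCV has them; the wrist camera has in their place "tool_from_camera" (4x4, takes a point from camera to tool coordinates, whose origin is the TCP and whose axes are the tool frame's). Camera axes: x right, y down, z forward; pixel columns grow to the right and rows downward; lengths in m; the calibration is good to about 2 mm. A picture is of the moment at which its call begins: read the wrist's pose just before it. calibration takes no time and is no camera call.
- ctrl.sign_off(): hands the job in, once; it reports no verdict.
Trained networks look in the newest picture that a camera, given by its name, has taken for a name from the list of things; names that differ only in an ending like _2 or _b are one class to them, and where a whole thing is asked for, a point or a joint stands for the part that bears it (a point fixed in the world has none). Each returns a list of dicts, best first, with "p" (0 to 1); they miss things now and then, are a little off and sometimes report something else, mostly with a low value. They report only what shows in the picture. A call takes as long as a camera call. They do not tell look-alikes from the thing itself.
- optics.recognise(camera, thing): "xy" ([column, row] as shares, 0 to 1, of the picture: columns of its width, rows of its height, amid what is visible of it).
The state is a dict: "time": time; "qpos": joint angles; "dq": joint speeds; "joint_efforts": joint torques, N m; "eef_pos": TCP position; "tcp_rot": TCP orientation; "contact_force": force on the tool from outside, world axes, zero at the start; "wrist_torque": the same for the moment, N m; "opening": opening from 0.0 (shut) to 1.0 (fully open).
Only numpy, scipy, OpenCV 4.12 (cv2) and the standard library are available. Lean on these libraries where they do the work, as an engineer would, in place of code of your own. Each camera call takes 0.05 s, during which the arm holds its last target.

### The job

Take the rectangular-headed tool cartridge out of the wooden rack and push it slowly, shank-first, down into the steel pocket of the grey bench dock, its tongue towards the dock's side plunger, past the sprung ball until it snaps into the notch. Bed the collar down on the steel sleeve with a firm push of about 20 newtons, never more than 30, then let go and leave it held there; leave the two round adapters, the bottle and the wrench undisturbed.

Things in the scene. Friction and masses are not known exactly. Their poses are not given: they have to be found in the camera images.
- cart_mid (a point): Centre (half-way up) of the steel tool cartridge, 90 mm tall, z up, about 0.3 kg, hanging by its collar in one of three rack slots (which one varies; 2 mm play). Collar 36 (x) by 44 (y) by 8 mm, its underside 3 mm below this point; a tongue 12 mm wide stands out 11 mm from the collar's +x side. The shank below is 42 mm long, the head spans 5 to 45 mm above this point.
- cart_grip (a point): Point on the cartridge's axis 28 mm above its centre, in its rectangular head, the place to grip: 22 mm (x) by 30 mm (y), 40 mm tall, plain steel. Axes as the cartridge's: x towards the tongue.
- cart_foot (a point): Centre of the cartridge's foot, 45 mm below its centre. The shank is 20 mm (x) by 28 mm (y), foot edges chamfered 4 mm. The notch for the ball runs across the shank's +x face (tongue side), 15 to 27 mm above the foot.
- dock: Fixed grey cast block 100 mm (x) by 90 mm (y), 50 mm tall, origin at the centre of its underside, z up; a round steel plunger boss, 20 mm across and 16 mm long, on its +x side marks where the sprung ball is. The cartridge's +x (tongue) must point the same way as the dock's +x.
- dock_top (a point): Point on the dock's axis, level with the grey block's top. Round it a steel sleeve, 60 by 56 mm, stands up by a set height that differs each time, 4 to 24 mm above this point, not measured here. Its pocket, on this axis, is 21.2 mm (x) by 29.2 mm (y), right through, mouth chamfered 2 mm. The ball is in the pocket's +x wall, 22 mm below the sleeve's top. Home: collar down on the sleeve's top.
- ball (a joint): How far the sprung ball is pushed back into the wall, in m: 0 in the empty pocket, about 0.003 while the plain shank presses it, under 0.0018 (about 0 to 0.0005) when snapped into the notch with the cartridge home. Spring 8 N at 0, 1.2 N more per mm; pushing the shank past it takes about 8 to 20 N downwards, and resistance drops as it snaps, just before the collar lands.
- cushion (a joint): How far the sleeve, with pocket and ball, is driven down on the stiff spring under it, in m: 0 unloaded, 1 mm for every 16 N pressed on it, so about 0.00125 at the bedding push of 20 N. More than 0.002 is over-pressed.
- rack: Fixed light-wood rack 80 mm (x) by 270 mm (y), 50 mm tall, origin at the centre of its underside, with three through slots 25 mm (x) by 33 mm (y) at y = -95, 0 and 95 mm; it holds the cartridge and two round adapters, collars resting on its top.
- adapter0_mid (a point): Bystander: round steel adapter in the rack, this point 40 mm above its foot, 74 mm tall, collar 40 mm and head 26 mm in diameter, its top 36 mm above the rack; leave alone.
- adapter1_mid (a point): Bystander: round steel adapter in the rack, this point 40 mm above its foot, 82 mm tall, collar 40 mm and head 20 mm in diameter, its top 44 mm above the rack; leave alone.
- bottle: Bystander: white plastic bottle, 64 mm in diameter, 160 mm tall, standing on the bench, origin at its underside; leave alone.
- wrench: Bystander: steel wrench 170 mm long lying on the bench; leave alone.
Not all that is in view belongs to the job. Leave any purple look-alike of the part that bears cart_mid alone. What is shaped like the dock but green or orange is not meant.

How it is judged:
On the way, in this order (a step that is already met when the one before it is completed fails the run):
1. The cartridge is lifted clear of the rack (height (world z) of cart_mid above 0.098 m), for 0.1 s.
2. The shank stands in the pocket and presses the ball back (value of joint ball above 0.0022 m and z of cart_mid in the frame of dock below 0.1 m and horizontal distance between cart_mid and dock below 0.008 m), for 0.05 s.
3. With the ball snapped in, the collar is bedded on the sleeve with a firm push (over 9.6 N) (value of joint ball below 0.0018 m and z of cart_mid in the frame of dock below 0.0795 m and horizontal distance between cart_mid and dock below 0.004 m and value of joint cushion above 0.0006 m), for 0.1 s.
At the end, for the whole second after the job is handed in: The cartridge stands at rest in the dock's pocket, upright within 0.05 rad, on the dock's axis within 4 mm, its centre less than 79.5 mm above the dock's underside, and the ball has snapped into its notch (ball pushed back less than 1.8 mm) (value of joint ball below 0.0018 m and z of cart_mid in the frame of dock below 0.0795 m and horizontal distance between cart_mid and dock below 0.004 m and angle between cart_mid's own z axis and vertical below 0.05 rad and linear speed of cart below 0.01 m/s); the robot touches nothing.
It fails at once if The cartridge is pressed so hard that the sleeve is driven down more than 2 mm on its spring (32 N) (value of joint cushion above 0.002 m).
It fails at once if A round adapter is moved by more than 15 mm (distance of any of adapter0_mid, adapter1_mid from where it was at the start of the episode above 0.015 m).
It fails at once if The bottle or the wrench is moved by more than 15 mm (distance of any of bottle, wrench from where it was at the start of the episode above 0.015 m).
It also fails if it takes over 48 s, if anything falls off the work surface, if the arm or the gripper's body presses on something with over 40 N, if the wrist force passes 120 N, or if a joint passes its speed limit or range.

## Working session

There is one attempt and no reset: what is moved stays moved. The work goes in short steps, Python scripts to look and compute and a shell command to move; the robot and the scene stay as the last step left them, time stands still between calls to the robot, and variables do not carry over. Pictures are saved under pics/ and viewed, and the job is handed in when it is done.

```bash
mkdir -p pics; python3 - <<'E'
from plant import readout, optics
import cv2
print(readout.get_state())
for n in ("side","top","wrist"):
    im=optics.read_camera(n); cv2.imwrite(f"pics/{n}0.png",im[:,:,::-1])
    c=optics.calibration(n); print(n,c)
    for t in ["cart_mid","cart_grip","dock","dock_top","rack","adapter0_mid","adapter1_mid","bottle","wrench"]:
        r=optics.recognise(n,t); print(t,[(round(d['p'],2),round(d['xy'][0]*512),round(d['xy'][1]*384)) for d in r][:4])
E
```

```text
{'time': 0.0, 'qpos': array([-1.26402843e+00,  2.87218779e-01,  1.57817210e+00,  4.12537241e-05,
        1.27858924e+00, -1.49990211e-01]), 'dq': array([ 0.00062381,  0.00104456, -0.00174914,  0.00159121, -0.00040133,
       -0.00200949]), 'joint_efforts': array([-5.10315749e-04, -4.05983806e+01, -2.92623907e+01, -1.07672797e-04,
        5.77607731e-03,  2.07012767e-07]), 'eef_pos': array([ 0.29752511, -0.60508846,  0.2006145 ]), 'tcp_rot': array([ 8.48830995e-01, -5.28662952e-01, -8.94776894e-04, -7.90415573e-04]), 'contact_force': array([-0.6143814 , -0.11803081, -0.28229934]), 'wrist_torque': array([0.00988205, 0.0066914 , 0.03131535]), 'opening': 0.9997743282340095}
side {'mtx': array([[397.4863174 ,   0.        , 260.81202866],
       [  0.        , 397.4863174 , 184.60015503],
       [  0.        ,   0.        ,   1.        ]]), 'rvec': array([ 0.9331452 , -2.4246481 ,  1.11665939]), 'tvec': array([0.31872254, 0.2640244 , 0.91337562])}
cart_mid [(0.74, 235, 203), (0.56, 258, 237)]
cart_grip [(0.72, 239, 204)]
dock [(0.76, 293, 162), (0.62, 264, 138), (0.56, 369, 174)]
dock_top 
[... 878 characters left out ...]
ch [(0.56, 410, 227)]
wrist {'mtx': array([[272.37911186,   0.        , 257.98648412],
       [  0.        , 272.37911186, 195.99023178],
       [  0.        ,   0.        ,   1.        ]]), 'tool_from_camera': array([[ 9.99999801e-01, -3.74150295e-04, -5.08445605e-04,
        -1.55779279e-04],
       [ 5.03253014e-04,  9.58742134e-01,  2.84276746e-01,
        -7.22884351e-02],
       [ 3.81105996e-04, -2.84276945e-01,  9.58742131e-01,
        -1.70958622e-01],
       [ 0.00000000e+00,  0.00000000e+00,  0.00000000e+00,
         1.00000000e+00]])}
cart_mid []
cart_grip []
dock [(0.78, 18, 81)]
dock_top [(0.72, 20, 81)]
rack []
adapter0_mid []
adapter1_mid []
bottle []
wrench [(0.68, 161, 64)]
```

View pics/side0.png

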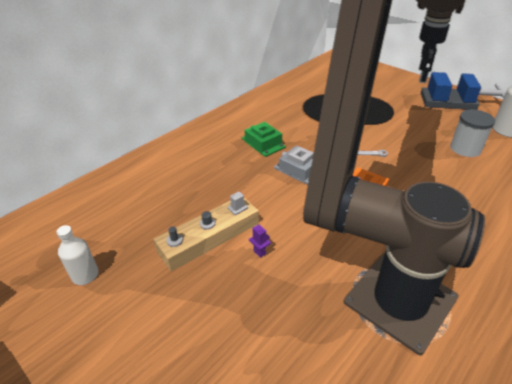

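View pics/top0.png

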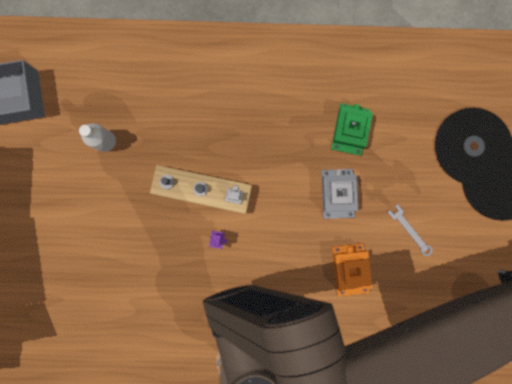

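```bash
python3 - <<'E'
import cv2
a=cv2.imread('pics/top0.png'); cv2.imwrite('pics/topc.png',cv2.resize(a[90:310,140:440],None,fx=2.6,fy=2.6,interpolation=cv2.INTER_CUBIC))
a=cv2.imread('pics/side0.png'); cv2.imwrite('pics/sidec.png',cv2.resize(a[100:290,140:420],None,fx=2.8,fy=2.8,interpolation=cv2.INTER_CUBIC))
E
```

```text
(no output)
```

View pics/topc.png

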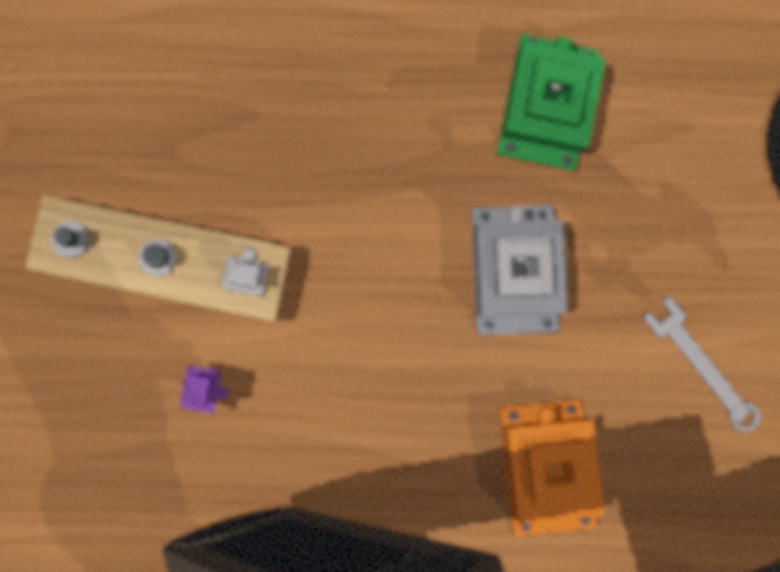

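View pics/sidec.png

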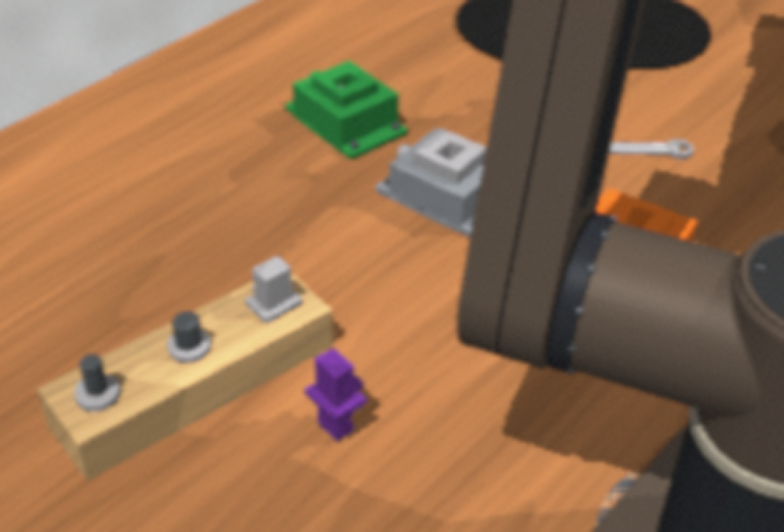

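The top view shows four look-alikes. The steel rectangular head sits in the right-hand rack slot at about (235,194), with its tongue pointing up in the image. The purple look-alike at (217,240) is ruled out. The grey dock is at (341,194) with its boss up; the green (353,130) and orange (352,268) ones are ruled out by colour. Next I'll localise these.

```bash
cat > h.py <<'E'
import numpy as np, cv2
from scipy.spatial.transform import Rotation as R
from plant import readout, optics
def campose(n,st=None):
    c=optics.calibration(n)
    if n=='wrist':
        T=np.eye(4); T[:3,:3]=R.from_quat(st['tcp_rot']).as_matrix(); T[:3,3]=st['eef_pos']
        return c['mtx'],T@c['tool_from_camera']
    M=np.eye(4); M[:3,:3]=cv2.Rodrigues(c['rvec'])[0]; M[:3,3]=c['tvec']
    return c['mtx'],np.linalg.inv(M)
def px2w(n,uv,z,st=None):
    K,T=campose(n,st); d=T[:3,:3]@np.linalg.solve(K,[uv[0],uv[1],1]); o=T[:3,3]
    return o+d*(z-o[2])/d[2]
def w2px(n,p,st=None):
    K,T=campose(n,st); q=K@(T[:3,:3].T@(np.asarray(p)-T[:3,3])); return q[:2]/q[2]
E
python3 - <<'E'
from h import *
C=lambda u,v:(140+u/2.6,90+v/2.6)
f=lambda u,v,z:np.round(px2w('top',C(u,v),z),4)
print('rack corners',[f(*c,.05) for c in [(43,197),(290,245),(275,320),(27,268)]])
print('cart head top',f(247,268,.09),'collar', [f(*c,.058) for c in[(225,268),(232,255),(268,265),(262,298),(222,292)]],'tongue',f(248,253,.058))
print('dock',[f(*c,.05) for c in[(478,248),(565,246),(565,312),(482,318)]])
print('sleeve',[f(*c,.064) for c in[(498,238),(552,238),(555,292),(500,296)]], 'pocket',f(526,266,.064))
print('boss',f(531,213,.03))
S=lambda u,v:(140+u/2.8,100+v/2.8)
g=lambda u,v,z:np.round(px2w('side',S(u,v),z),4)
print('side head top',g(271,266,.098),'sleeve',g(452,148,.064),g(452,148,.054),g(452,148,.074))
print('bottle',px2w('top',(105,143),.0),'purple',px2w('top',(217,240),.03),'wr',px2w('top',(410,230),0))
E
```

```text
rack corners [array([0.5329, 0.288 , 0.05  ]), array([0.4883, 0.0226, 0.05  ]), array([0.408 , 0.0364, 0.05  ]), array([0.4564, 0.3018, 0.05  ])]
cart head top [0.4601 0.066  0.09  ] collar [array([0.4615, 0.0907, 0.058 ]), array([0.4754, 0.0837, 0.058 ]), array([0.4658, 0.0453, 0.058 ]), array([0.4307, 0.0506, 0.058 ]), array([0.4359, 0.0931, 0.058 ])] tongue [0.478  0.0668 0.058 ]
dock [array([ 0.4904, -0.1785,  0.05  ]), array([ 0.495 , -0.2717,  0.05  ]), array([ 0.4244, -0.2724,  0.05  ]), array([ 0.4157, -0.1839,  0.05  ])]
sleeve [array([ 0.5004, -0.1975,  0.064 ]), array([ 0.5019, -0.2547,  0.064 ]), array([ 0.4448, -0.2585,  0.064 ]), array([ 0.4391, -0.2004,  0.064 ])] pocket [ 0.4715 -0.2275  0.064 ]
boss [ 0.5318 -0.2387  0.03  ]
side head top [0.4533 0.0685 0.098 ] sleeve [ 0.4704 -0.2325  0.064 ] [ 0.4785 -0.2439  0.054 ] [ 0.4622 -0.2212  0.074 ]
bottle [0.60104519 0.4506024  0.        ] purple [0.33115578 0.11510499 0.03      ] wr [ 0.37236575 -0.43590233  0.        ]
```

```bash
cat >> h.py <<'E'
def tr(th):  # tool-down rotation with tool x at yaw th
    c,s=np.cos(th),np.sin(th); return R.from_matrix(np.array([[c,s,0],[s,-c,0],[0,0,-1]]))
def plan(p,th,n,st=None):
    st=st or readout.get_state(); p0=st['eef_pos']; r0=R.from_quat(st['tcp_rot']); r1=tr(th)
    rv=(r0.inv()*r1).as_rotvec(); out=[]
    d=(np.asarray(p)-p0)/n
    for i in range(n):
        ri=r0*R.from_rotvec(rv*i/n)
        out.append(' '.join('%.1f'%v for v in ri.inv().apply(d)*1000)+' '+' '.join('%.3f'%v for v in rv/n))
    print('; '.join(out)); print('per row mm',np.linalg.norm(d)*1000,'rad',np.linalg.norm(rv)/n)
E
python3 - <<'E'
from h import *
plan([.45,-.228,.16],-0.0,8)
E
```

```text
-34.0 -37.9 5.3 -0.000 -0.000 -0.139; -28.4 -42.3 5.3 -0.000 -0.000 -0.139; -22.3 -45.8 5.3 -0.000 -0.000 -0.139; -15.7 -48.4 5.3 -0.000 -0.000 -0.139; -8.8 -50.1 5.3 -0.000 -0.000 -0.139; -1.8 -50.9 5.3 -0.000 -0.000 -0.139; 5.3 -50.6 5.3 -0.000 -0.000 -0.139; 12.3 -49.4 5.3 -0.000 -0.000 -0.139
per row mm 51.18107576768944 rad 0.13924803889128243
```

```bash
python3 -m crank '-34 -38 5 0 0 -0.139; -28 -42 5 0 0 -0.139; -22 -46 5 0 0 -0.139; -16 -48 5 0 0 -0.139; -9 -50 5 0 0 -0.139'; python3 -m crank '-2 -51 5 0 0 -0.139; 5 -51 5 0 0 -0.139; 12 -49 5 0 0 -0.139; 0 0 0 0 0 0; 0 0 0 0 0 0'; cat > look.py <<'E'
import sys
from h import *
import pickle
def look(n,tag,s=1.5):
    st=readout.get_state(); im=optics.read_camera(n)
    cv2.imwrite(f'pics/{tag}_raw.png',im[:,:,::-1]); pickle.dump(st,open(f'pics/{tag}.pkl','wb'))
    cv2.imwrite(f'pics/{tag}.png',cv2.resize(im[:,:,::-1],None,fx=s,fy=s,interpolation=cv2.INTER_CUBIC))
    print(st['time'],st['eef_pos'],st['opening'],st['contact_force'])
look(sys.argv[1],sys.argv[2])
E
python3 look.py wrist d1
```

```text
time: 2.12
eef_pos: [0.3931, -0.3688, 0.1771]
tcp_rot: [0.979, -0.206, 0.0, 0.0]
contact_force: [0.1, -0.3, -0.6]
opening: 1.003
time: 2.75
eef_pos: [0.4494, -0.2288, 0.1623]
tcp_rot: [1.0, -0.001, 0.0, 0.0]
contact_force: [-1.0, -0.5, 0.1]
opening: 1.002
2.75 [ 0.44938035 -0.22883587  0.16234927] 1.0023795976581535 [-0.99229439 -0.52284769  0.05055897]
```

View pics/d1.png

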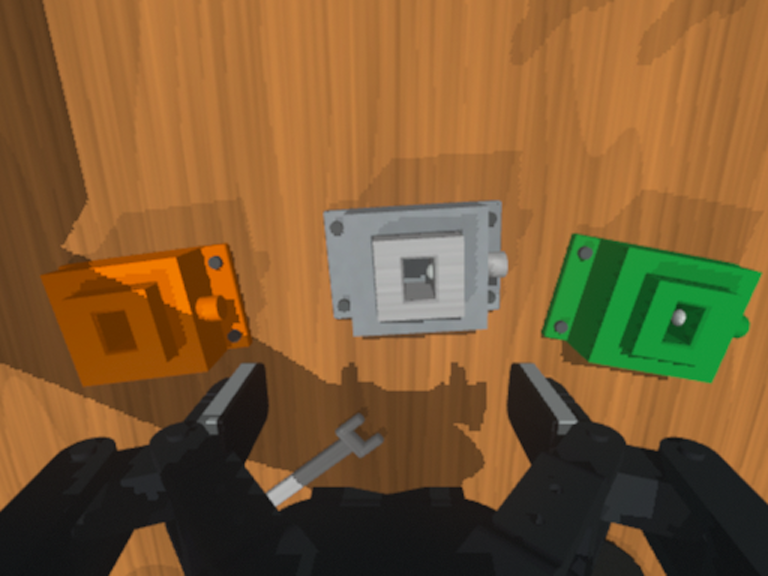

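The wrist view shows the grey dock in the middle: sleeve corners at about (373,237) to (466,320), pocket at (419,279), and boss on the right (+x) at (497,264). I'll fit its pose from the corners.

```bash
python3 - <<'E'
import cv2
a=cv2.imread('pics/d1_raw.png'); cv2.imwrite('pics/d1c.png',cv2.resize(a[125:235,210:345],None,fx=5.5,fy=5.5,interpolation=cv2.INTER_CUBIC))
E
```

```text
(no output)
```

View pics/d1c.png

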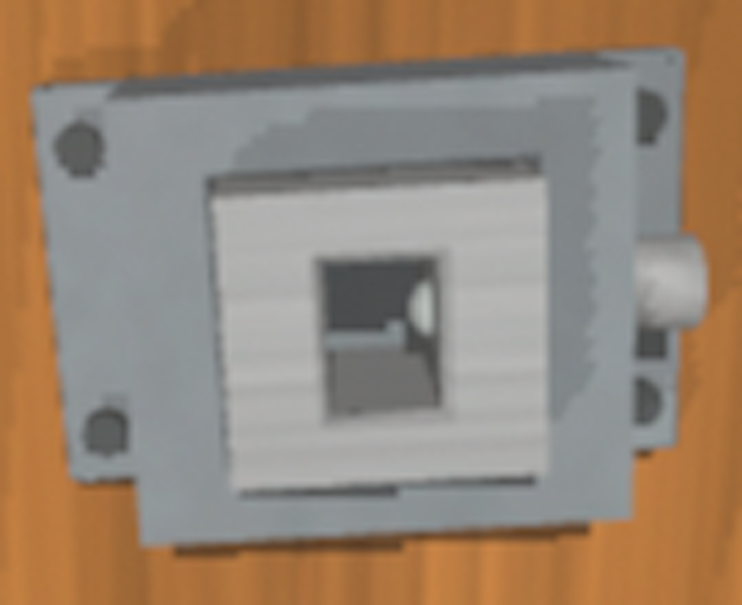

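```bash
python3 - <<'E'
from h import *
import pickle
from scipy.optimize import least_squares
st=pickle.load(open('pics/d1.pkl','rb'))
C=lambda u,v:np.array([210+(u+.5)/5.5-.5,125+(v+.5)/5.5-.5])
sl=[C(*c) for c in[(214,192),(547,176),(550,474),(233,493)]]
po=[C(*c) for c in[(314,257),(445,250),(447,410),(322,423)]]
bl=[C(*c) for c in[(105,97),(635,66),(632,518),(141,545)]]
q=lambda a,b:np.array([[-a,b],[a,b],[a,-b],[-a,-b]])/2000
def pts(P,yaw,c,z):
    r=np.array([[np.cos(yaw),-np.sin(yaw)],[np.sin(yaw),np.cos(yaw)]])
    return np.array([[*(c+r@p),z] for p in P])
def res(v,useb=0):
    x,y,yaw,h=v; c=np.array([x,y]); o=[]
    for P,m,z in [(q(60,56),sl,.05+h),(q(25.2,33.2),po,.05+h)]+([(q(100,90),bl,.05)] if useb else []):
        o+=[w2px('wrist',p,st)-a for p,a in zip(pts(P,yaw,c,z),m)]
    return np.ravel(o)
for b in (0,1):
    s=least_squares(res,[.47,-.228,0,.014],args=(b,)); print(s.x,np.round(s.fun,1))
    J=s.jac; print(np.sqrt(np.diag(np.linalg.inv(J.T@J)))*.4)
for h in (.004,.014,.024): print(h,px2w('wrist',np.mean(sl,0),.05+h,st))
# from side view sleeve corners
S=lambda u,v:(140+u/2.8,100+v/2.8)
print(px2w('top',(140+526/2.6,90+266/2.6),.05),px2w('top',(140+526/2.6,90+266/2.6),.075))
E
```

```text
[ 0.47111871 -0.22566485  0.05470523  0.01357034] [-0.3  0.8 -0.4  0.3 -0.7 -0.6 -0.1 -1.  -0.4 -0.7  0.9 -0.9  1.2  1.6
 -0.3  0.5]
[0.00017442 0.00033528 0.00450214 0.00121548]
[ 0.47098658 -0.22521458  0.05477386  0.01504388] [-0.4  0.6 -0.2  0.  -0.5 -0.6 -0.3 -0.9 -0.5 -0.9  0.9 -1.   1.3  1.6
 -0.4  0.5 -0.7  0.2  0.7  0.1  0.2  0.3 -0.1  0.2]
[0.00012661 0.00017919 0.00261087 0.00077625]
0.004 [ 0.47227253 -0.22744645  0.054     ]
0.014 [ 0.47145331 -0.22489667  0.064     ]
0.024 [ 0.4706341  -0.22234688  0.074     ]
[ 0.47245813 -0.23015176  0.05      ] [ 0.47073964 -0.22542895  0.075     ]
```

Dock is at about (0.471, -0.2255), yaw 0.055, sleeve standing about 14 mm (top z ≈ 0.064). That is consistent with the side and top views. Now to the cartridge.

```bash
python3 - <<'E'
from h import *
plan([.4556,.0685,.17],-.165,6)
E
```

```text
0.9 -49.6 -1.3 0.000 -0.000 0.027; -0.4 -49.7 -1.3 0.000 -0.000 0.027; -1.8 -49.6 -1.3 0.000 -0.000 0.027; -3.1 -49.6 -1.3 0.000 -0.000 0.027; -4.5 -49.5 -1.3 0.000 -0.000 0.027; -5.8 -49.3 -1.3 0.000 -0.000 0.027
per row mm 49.67259046057336 rad 0.02696253087748744
```

```bash
python3 -m crank '1 -49.6 -1.3 0 0 0.027; -0.4 -49.6 -1.3 0 0 0.027; -1.8 -49.6 -1.3 0 0 0.027; -3.1 -49.6 -1.3 0 0 0.027; -4.5 -49.5 -1.3 0 0 0.027'; python3 -m crank '-5.8 -49.3 -1.3 0 0 0.027; 0 0 0 0 0 0; 0 0 0 0 0 0'; python3 look.py wrist c1
python3 - <<'E'
import cv2
a=cv2.imread('pics/c1_raw.png'); cv2.imwrite('pics/c1c.png',cv2.resize(a[110:260,180:350],None,fx=4,fy=4,interpolation=cv2.INTER_CUBIC))
E
```

```text
time: 3.42
eef_pos: [0.4548, 0.0197, 0.1691]
tcp_rot: [0.998, -0.071, 0.001, 0.0]
contact_force: [0.2, -0.4, -0.5]
opening: 1.001
time: 3.8
eef_pos: [0.4558, 0.0683, 0.17]
tcp_rot: [0.997, -0.083, 0.0, 0.0]
contact_force: [-0.9, 0.2, -0.6]
opening: 1.0
3.8 [0.45577246 0.06827688 0.17001021] 0.9998915351108212 [-0.85435445  0.24028423 -0.64198345]
```

View pics/c1.png

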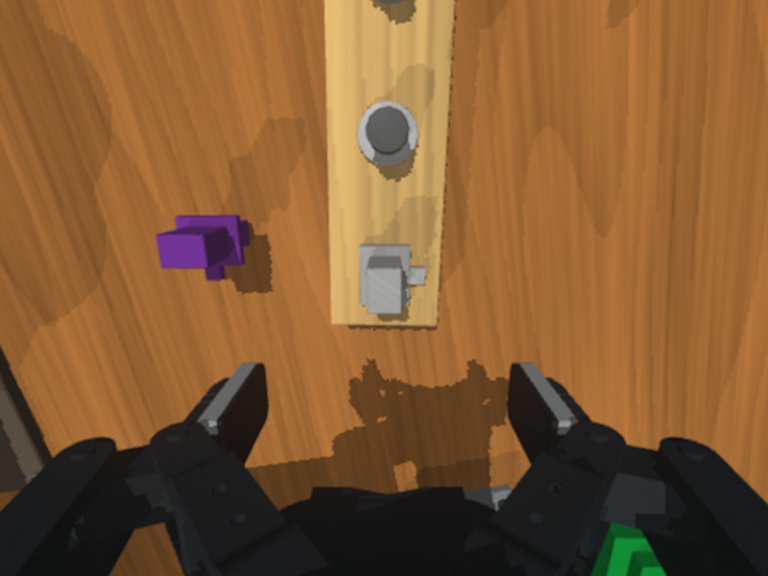

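View pics/c1c.png

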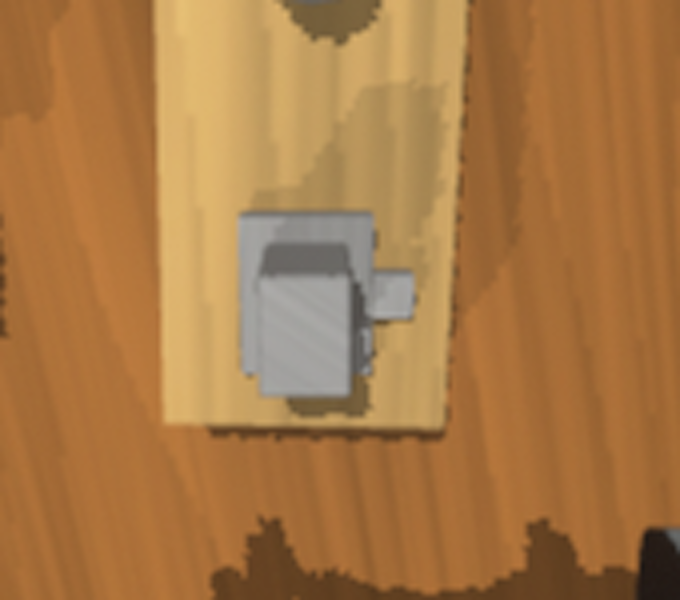

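This is the steel cartridge: rectangular head top at about (385,290), square collar, and tongue to the right at (417,275). The adapters are round and the look-alike is purple. Now fit its pose.

```bash
python3 - <<'E'
from h import *
import pickle
from scipy.optimize import least_squares
st=pickle.load(open('pics/c1.pkl','rb'))
C=lambda u,v:np.array([180+(u+.5)/4-.5,110+(v+.5)/4-.5])
obs=[((-11,15,.098),(258,277)),((11,15,.098),(351,274)),((11,-15,.098),(352,397)),((-11,-15,.098),(262,397)),
((-18,22,.058),(239,213)),((18,22,.058),(373,211)),((-18,-22,.058),(243,374)),((29,6,.058),(413,270)),((29,-6,.058),(414,320))]
def res(v,free=0):
    x,y,yaw=v[:3]; dz=v[3] if len(v)>3 else 0; o=[]
    for (a,b,z),m in obs:
        a,b=a/1000,b/1000
        o.append(w2px('wrist',[x+a*np.cos(yaw)-b*np.sin(yaw),y+a*np.sin(yaw)+b*np.cos(yaw),z+dz],st)-C(*m))
    return np.ravel(o)
for g in ([.456,.068,-.165],[.456,.068,-.165,0]):
    s=least_squares(res,g); print(s.x,np.round(s.fun,1))
    print('in tool',tr(-.165).inv().apply(np.array([*s.x[:2],.1])-st['eef_pos'])*1000)
    yw=s.x[2]; plan([*s.x[:2],.11],yw,2)
E
```

```text
[ 0.45420861  0.07107155 -0.15400403] [-0.4 -0.7  0.5 -0.2  0.3  0.1 -0.5  0.4 -0.6  0.4  0.3  0.5 -0.3  0.1
  0.6  0.6  0.2 -1. ]
in tool [-2.0016376  -2.49984043 70.01020619]
-1.0 -1.4 30.0 0.000 -0.000 -0.006; -1.0 -1.4 30.0 0.000 -0.000 -0.006
per row mm 30.009817838353005 rad 0.0060688307878286885
[ 0.4541057   0.07032262 -0.15365276 -0.00295912] [-0.2 -0.6  0.4 -0.1  0.2 -0.2 -0.4  0.1 -0.4  0.6  0.2  0.7 -0.1 -0.
  0.4  0.6 -0.  -1.1]
in tool [-1.98014152 -1.74418443 70.01020619]
-1.0 -1.0 30.0 0.000 -0.000 -0.006; -1.0 -1.0 30.0 0.000 -0.000 -0.006
per row mm 29.994116116689764 rad 0.006244318942150103
```

```bash
python3 -m crank '-1 -1.2 40 0 0 -0.006; -1 -1.2 35 0 0 -0.005; 0 0 0 0 0 0' 0.2 40; python3 look.py wrist c2
```

```text
time: 4.22
eef_pos: [0.4513, 0.0707, 0.092]
tcp_rot: [0.997, -0.078, -0.004, 0.0]
contact_force: [-0.4, -0.0, -0.1]
opening: 0.601
4.225 [0.45131275 0.07073409 0.09202855] 0.6014153055525545 [-0.44433113 -0.02063945 -0.06122114]
```

View pics/c2.png

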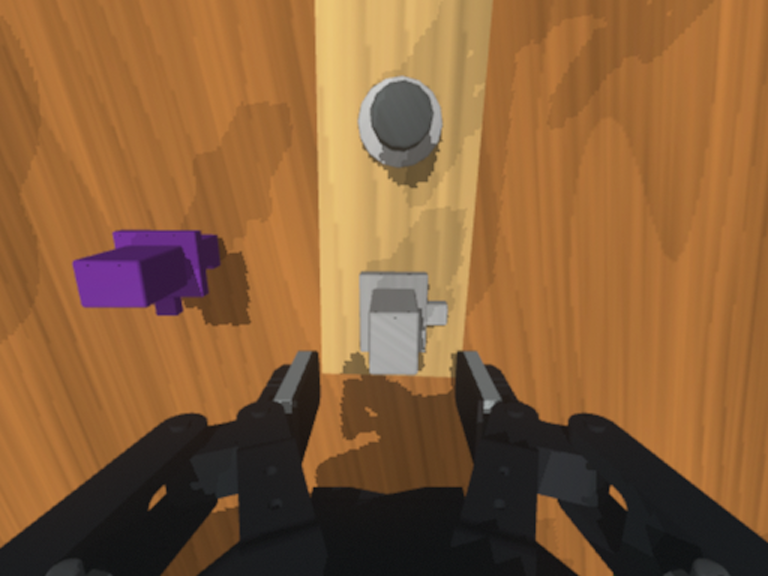

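```bash
python3 -m crank '0 0 0 0 0 0; 0 0 0 0 0 0'; python3 look.py wrist c3; python3 - <<'E'
import cv2
a=cv2.imread('pics/c3_raw.png'); cv2.imwrite('pics/c3c.png',cv2.resize(a[170:270,190:330],None,fx=5.5,fy=5.5,interpolation=cv2.INTER_CUBIC))
E
```

```text
time: 4.53
eef_pos: [0.4552, 0.0717, 0.0967]
tcp_rot: [0.997, -0.077, 0.002, -0.0]
contact_force: [-0.1, 0.5, 0.3]
opening: 0.6
4.525 [0.4552315  0.07166843 0.09667284] 0.6000386363889092 [-0.08573198  0.45807716  0.3159237 ]
```

View pics/c3c.png

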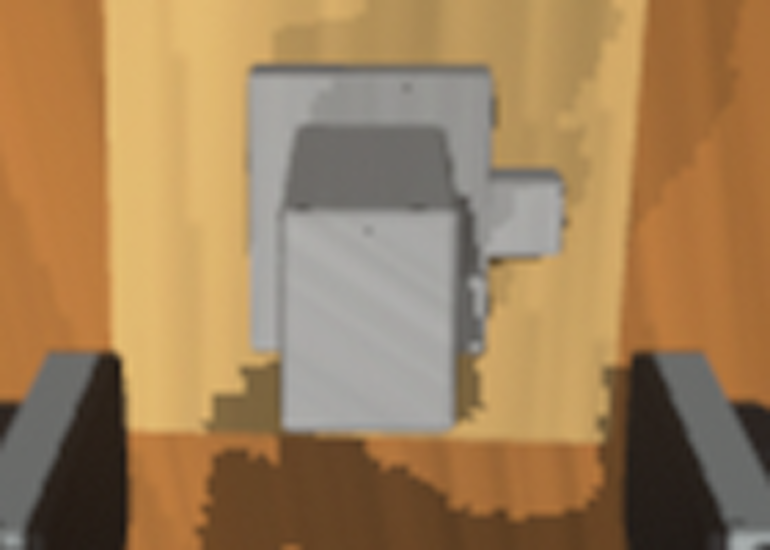

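```bash
cat > fitcart.py <<'E'
from h import *
from scipy.optimize import least_squares
def fit(st,obs,g,dz=0):
    def res(v):
        x,y,yaw=v[:3]; z0=v[3] if len(v)>3 else 0; o=[]
        for (a,b,z),m in obs:
            a,b=a/1000,b/1000
            o.append(w2px('wrist',[x+a*np.cos(yaw)-b*np.sin(yaw),y+a*np.sin(yaw)+b*np.cos(yaw),z+z0+dz],st)-m)
        return np.ravel(o)
    s=least_squares(res,g); print(np.round(s.x,4),np.round(s.fun,1)); return s.x
E
python3 - <<'E'
from fitcart import *
import pickle
st=pickle.load(open('pics/c3.pkl','rb'))
C=lambda u,v:np.array([190+(u+.5)/5.5-.5,170+(v+.5)/5.5-.5])
obs=[((-11,15,.098),(284,209)),((11,15,.098),(457,209)),((11,-15,.098),(455,430)),((-11,-15,.098),(283,430)),
((-18,22,.058),(251,69)),((18,22,.058),(490,69)),((-18,-22,.058),(252,350)),((29,6,.058),(560,174)),((29,-6,.058),(560,254))]
obs=[(a,C(*b)) for a,b in obs]
fit(st,obs,[.456,.068,-.165]); x=fit(st,obs,[.456,.068,-.165,0])
print(readout.get_state()['eef_pos'])
plan([x[0],x[1],.065],x[2],2)
E
```

```text
[ 0.4541  0.0715 -0.1578] [-1.3 -0.7  0.7 -0.6  0.2  0.5 -0.5  0.4 -1.2  0.1  0.8  0.2 -0.3  0.2
  1.2  0.4  0.6 -0.2]
[ 0.4539  0.0701 -0.1568 -0.0039] [-0.8 -0.5  0.4 -0.4 -0.  -0.3  0.  -0.3 -0.7  0.7  0.5  0.8  0.2 -0.1
  0.6  0.6  0.1 -0.2]
[0.45495496 0.07180623 0.09642363]
-0.4 0.9 15.7 -0.000 -0.002 0.002; -0.4 0.9 15.7 -0.000 -0.002 0.002
per row mm 15.744409232735041 rad 0.002355415469056197
```

```bash
python3 -m crank '-0.4 0.7 11 0 0 0; -0.4 0.5 11 0 0 0.001; 0 0 9 0 0 0; 0 0 0 0 0 0; 0 0 0 0 0 0' ; python3 -m crank '0 0 0 0 0 0; 0 0 0 0 0 0; 0 0 0 0 0 0; 0 0 0 0 0 0' -0.6 60;  python3 look.py wrist c4
```

```text
time: 5.2
eef_pos: [0.4529, 0.071, 0.0638]
tcp_rot: [0.997, -0.077, -0.0, -0.0]
contact_force: [0.1, -0.4, -0.3]
opening: 0.602
time: 5.7
eef_pos: [0.4535, 0.0709, 0.0645]
tcp_rot: [0.997, -0.077, 0.001, -0.0]
contact_force: [0.6, 0.1, 2.9]
opening: 0.231
5.7 [0.45353356 0.07091919 0.06453594] 0.23054060433591844 [0.61203715 0.07339588 2.91707924]
```

View pics/c4.png

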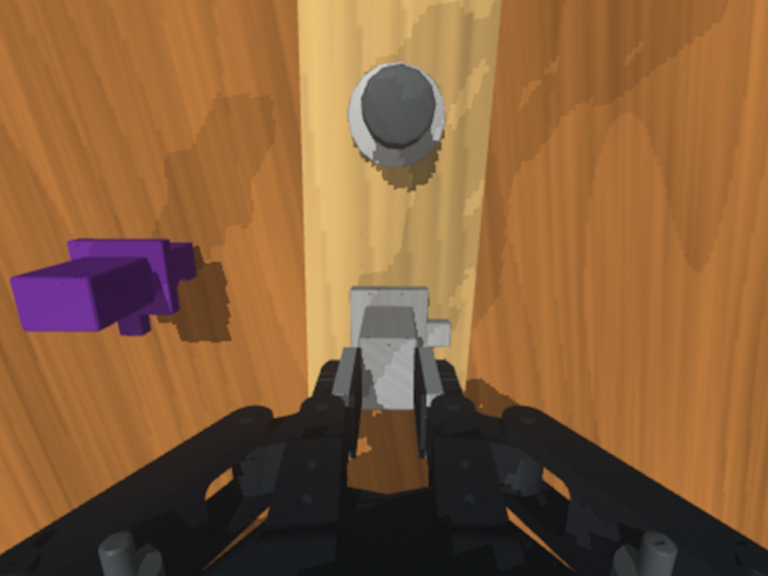

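The wrist view shows the head clamped between the pads at about (388,375). I'll firm the grip and lift slowly, straight up.

```bash
python3 -m crank '0 0 0 0 0 0; 0 0 0 0 0 0; 0 0 -3 0 0 0; 0 0 -6 0 0 0; 0 0 -12 0 0 0' -1 100;  python3 -m crank '0 0 -18 0 0 0; 0 0 -18 0 0 0; 0 0 -15 0 0 0; 0 0 -8 0 0 0; 0 0 0 0 0 0' ; python3 look.py wrist c5;python3 look.py side s5
```

```text
time: 6.38
eef_pos: [0.4513, 0.0711, 0.084]
tcp_rot: [0.997, -0.077, -0.002, 0.0]
contact_force: [0.5, 0.2, -2.7]
opening: 0.209
time: 7.0
eef_pos: [0.453, 0.071, 0.1444]
tcp_rot: [0.997, -0.077, 0.001, -0.0]
contact_force: [-0.3, -0.0, -3.3]
opening: 0.207
7.0 [0.45303729 0.07098071 0.14436801] 0.20684406670199917 [-0.29995683 -0.04615744 -3.32764465]
7.05 [0.45252396 0.0710012  0.14362997] 0.20277783049004966 [ 0.06308851 -0.15672444 -2.49920227]
```

View pics/c5.png

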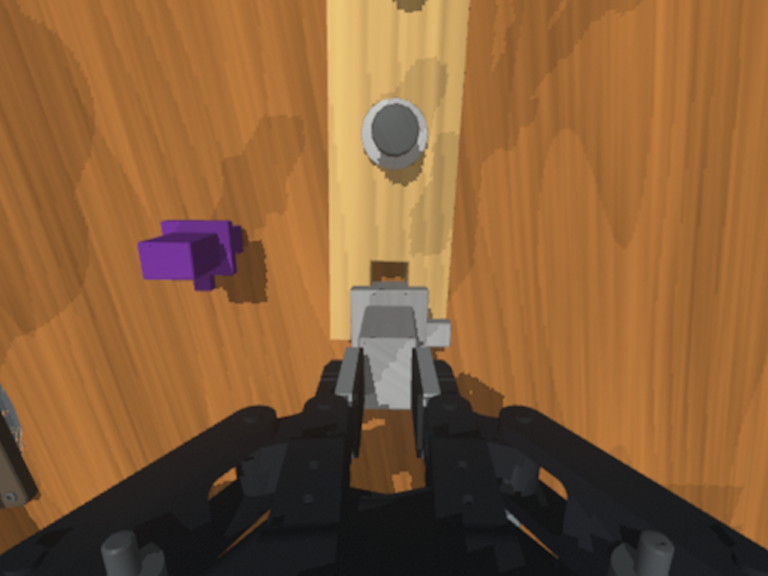

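View pics/s5.png

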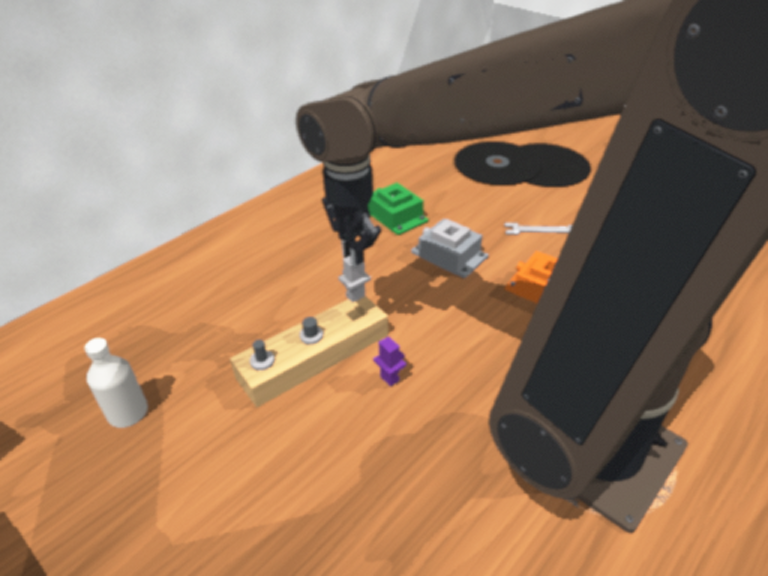

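```bash
python3 - <<'E'
import cv2
a=cv2.imread('pics/c5_raw.png'); cv2.imwrite('pics/c5c.png',cv2.resize(a[165:285,200:320],None,fx=6.5,fy=6.5,interpolation=cv2.INTER_CUBIC)[:600])
E
```

```text
(no output)
```

View pics/c5c.png

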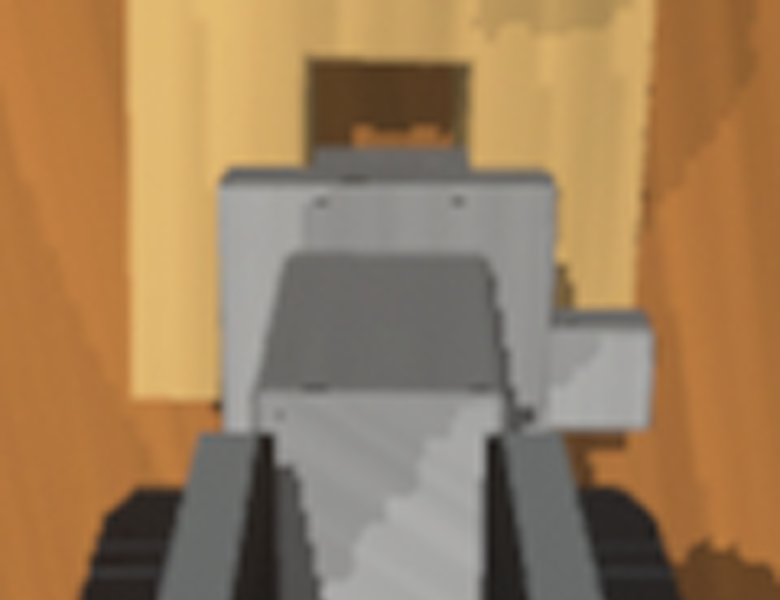

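```bash
cat > inhand.py <<'E'
from fitcart import *
import pickle
st=pickle.load(open('pics/c5.pkl','rb'))
C=lambda u,v:np.array([200+(u+.5)/6.5-.5,165+(v+.5)/6.5-.5])
obs=[((-11,15,.045),(258,391)),((11,15,.045),(503,391)),((-18,22,.005),(222,184)),((18,22,.005),(553,184)),((29,6,.005),(652,325)),((29,-6,.005),(652,428))]
obs=[(a,C(*b)) for a,b in obs]
p=st['eef_pos']; r=R.from_quat(st['tcp_rot'])
for g,dz in (([.454,.07,-.157],p[2]-.0115),([.454,.07,-.157,p[2]-.0115],0)):
    x=fit(st,obs,g,dz); z=x[3] if len(x)>3 else dz
    print('mid in tool mm',r.inv().apply(np.array([x[0],x[1],z])-p)*1000,'yaw rel', x[2]-np.arctan2(*(r.apply([1,0,0])[1::-1])))
E
python3 inhand.py
python3 - <<'E'
from h import *
plan([.471,-.2255,.17],.055+.0,6)
E
```

```text
[ 0.4533  0.0713 -0.1533] [-0.9  0.2  1.9  0.2 -1.9 -0.3  0.4 -0.4  0.4  0.1 -0.3  0.2]
mid in tool mm [ 0.16338239 -0.30064041 11.50020844] yaw rel 0.0006788451975270893
[ 0.4533  0.0696 -0.1491  0.1285] [ 0.1  0.   1.6 -0.2 -1.   0.4 -0.   0.1 -0.3 -0.  -0.9 -0.3]
mid in tool mm [ 0.41655032  1.35266739 15.88906186] yaw rel 0.00488204293385483
10.7 48.4 -4.5 -0.000 0.000 -0.035; 9.0 48.7 -4.5 -0.000 0.000 -0.035; 7.3 49.0 -4.5 -0.000 0.000 -0.035; 5.6 49.2 -4.5 -0.000 0.000 -0.035; 3.8 49.4 -4.5 -0.000 0.000 -0.035; 2.1 49.5 -4.5 -0.000 0.000 -0.035
per row mm 49.721673002863405 rad 0.03483527265874538
```

```bash
python3 -m crank '10 50 -5 0 0 -0.035; 9 53 -5 0 0 -0.035; 8 55 -4 0 0 -0.035; 7 56 0 0 0 -0.035; 5 56 0 0 0 -0.035';  python3 -m crank '3 50 0 0 0 -0.035; 0 30 10 0 0 0; 0 4 12 0 0 0; 0 0 0 0 0 0; 0 0 0 0 0 0' ; python3 - <<'E'
from h import *
plan([.471-.003,-.2855,.135],.055,2)
E
```

```text
time: 7.72
eef_pos: [0.4689, -0.203, 0.1569]
tcp_rot: [1.0, 0.011, -0.001, -0.001]
contact_force: [1.3, 0.6, -1.7]
opening: 0.205
time: 8.35
eef_pos: [0.4753, -0.2841, 0.1355]
tcp_rot: [1.0, 0.029, -0.0, -0.0]
contact_force: [0.4, -0.0, -3.8]
opening: 0.204
-3.7 0.5 0.2 -0.000 0.000 0.001; -3.7 0.5 0.2 -0.000 0.000 0.001
per row mm 3.737641506648208 rad 0.0012361409919565624
```

```bash
python3 -m crank '0 0 0 0 0 0; 0 0 0 0 0 0';python3 look.py wrist d2; python3 - <<'E'
import cv2
a=cv2.imread('pics/d2_raw.png'); cv2.imwrite('pics/d2c.png',cv2.resize(a[80:200,185:330],None,fx=5,fy=5,interpolation=cv2.INTER_CUBIC)[:600])
E
```

```text
time: 8.6
eef_pos: [0.4758, -0.2849, 0.1365]
tcp_rot: [1.0, 0.028, 0.0, 0.0]
contact_force: [-0.9, 0.0, -3.2]
opening: 0.208
8.6 [ 0.47578157 -0.28490444  0.13645783] 0.20824711849526775 [-0.89930115  0.03089259 -3.23533727]
```

View pics/d2.png

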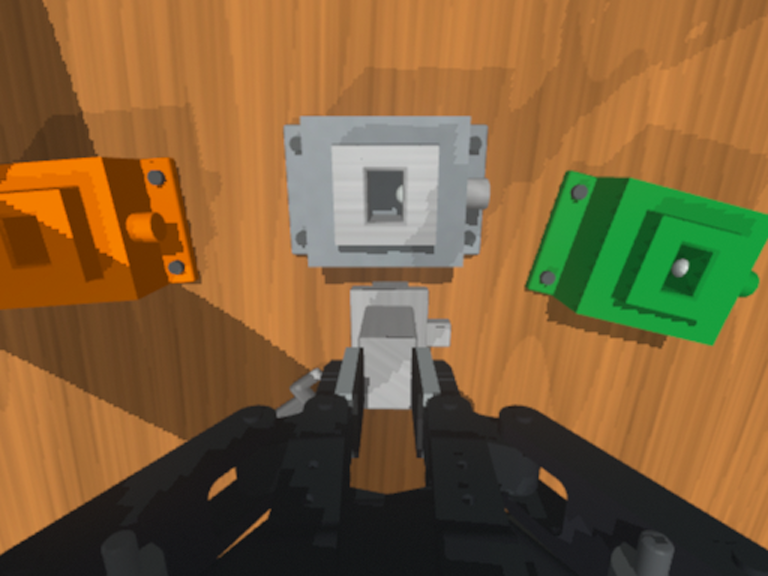

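View pics/d2c.png

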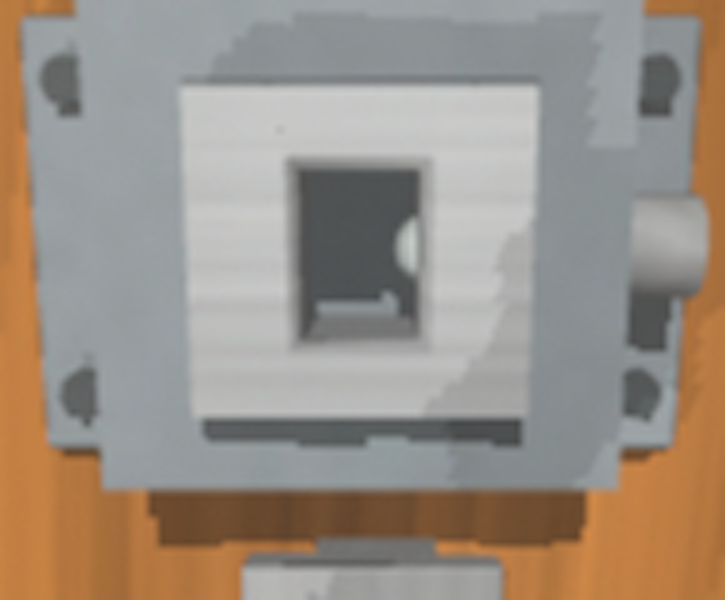

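The grey dock is unobstructed at (385,190), with the cartridge held clear in front of it. Now a relative fit using the same camera for both parts.

```bash
cat > dock2.py <<'E'
from h import *
import pickle
from scipy.optimize import least_squares
st=pickle.load(open('pics/d2.pkl','rb'))
C=lambda u,v:np.array([185+(u+.5)/5-.5,80+(v+.5)/5-.5])
sl=[C(*c) for c in[(179,84),(540,82),(531,414),(191,417)]]
po=[C(*c) for c in[(288,158),(431,158),(429,346),(293,349)]]
bl=[np.array([300.5/1.5-.5,116.5/1.5-.5]),np.array([471.5/1.5-.5,116.5/1.5-.5]),C(620,490),C(102,490)]
q=lambda a,b:np.array([[-a,b],[a,b],[a,-b],[-a,-b]])/2000
def pts(P,yaw,c,z):
    r=np.array([[np.cos(yaw),-np.sin(yaw)],[np.sin(yaw),np.cos(yaw)]])
    return np.array([[*(c+r@p),z] for p in P])
def res(v,mode):
    x,y,yaw,h=v[:4]; b=v[4] if len(v)>4 else 0; c=np.array([x,y]); o=[]
    L=[(q(60,56),sl,.05+h+b)]
    if mode!='s': L+=[(q(25.2,33.2),po,.05+h+b)]
    if mode=='b': L+=[(q(100,90),bl,.05+b)]
    for P,m,z in L: o+=[w2px('wrist',p,st)-a for p,a in zip(pts(P,yaw,c,z),m)]
    return np.ravel(o)
p=st['eef_pos']; r=R.from_quat(st['tcp_rot'])
for mode,n in (('s',4),('p',4),('b',4),('b',5)):
    s=least_squares(res,[.47,-.228,0.05,.014,0][:n],args=(mode,)); x=s.x
    print(mode,np.round(x,4),np.round(s.fun,1)); print(' in tool',r.inv().apply(np.array([x[0],x[1],.05+x[3]+(x[4] if n>4 else 0)])-p)*1000,'yawrel',x[2]-np.arctan2(*(r.apply([1,0,0])[1::-1])))
E
python3 dock2.py
```

```text
s [ 0.4712 -0.2253  0.0616  0.0164] [-0.  -0.2 -0.1 -0.2 -0.2  0.3  0.4  0.1]
 in tool [ -1.27702813 -59.84883218  69.96680524] yawrel 0.004696400913131456
p [ 0.4712 -0.2254  0.0622  0.0142] [ 0.3  0.1 -0.5  0.1 -0.5 -0.   0.7 -0.2 -0.5 -0.6  0.5 -0.7  0.6  0.9
 -0.6  0.5]
 in tool [ -1.28950457 -59.76106071  72.19089608] yawrel 0.005236653479118697
b [ 0.4712 -0.2254  0.058   0.0141] [ 0.5  0.1 -0.3  0.4 -0.7  0.2  0.6 -0.3 -0.3 -0.5  0.6 -0.6  0.5  1.
 -0.7  0.5 -0.5 -0.3  0.1 -0.5  0.  -0.   0.1  0.2]
 in tool [ -1.25917834 -59.67978959  72.35933308] yawrel 0.0010028323036499268
b [ 0.4712 -0.2254  0.058   0.0149 -0.0008] [ 0.5  0.1 -0.3  0.4 -0.7  0.2  0.6 -0.3 -0.3 -0.5  0.6 -0.6  0.5  1.
 -0.7  0.5 -0.4 -0.2 -0.1 -0.3 -0.1 -0.2  0.3 -0. ]
 in tool [ -1.2602832  -59.67865318  72.36198395] yawrel 0.0010074955057501958
```

```bash
python3 -m crank '0 -10 -5 0 0 -0.003; -1 -20 0 0 0 0; -0.5 -20 0 0 0 0; 0 -10.2 0 0 0 0; 0 0 0 0 0 0';python3 -m crank '0 0 5 0 0 0; 0 0 0 0 0 0; 0 0 0 0 0 0';python3 look.py wrist d3; python3 look.py side s3;  python3 - <<'E'
import cv2
a=cv2.imread('pics/d3_raw.png'); cv2.imwrite('pics/d3c.png',cv2.resize(a[140:270,185:330],None,fx=5,fy=5,interpolation=cv2.INTER_CUBIC)[:600])
a=cv2.imread('pics/s3_raw.png'); cv2.imwrite('pics/s3c.png',cv2.resize(a[80:200,220:380],None,fx=5,fy=5,interpolation=cv2.INTER_CUBIC)[:600])
E
```

```text
time: 9.28
eef_pos: [0.4703, -0.2242, 0.1408]
tcp_rot: [1.0, 0.03, -0.0, 0.0]
contact_force: [0.7, -0.3, -2.8]
opening: 0.201
time: 9.65
eef_pos: [0.4703, -0.2257, 0.1356]
tcp_rot: [1.0, 0.029, -0.0, -0.0]
contact_force: [-0.5, 0.2, -3.9]
opening: 0.209
9.65 [ 0.47031346 -0.22569464  0.1355917 ] 0.2090412696498262 [-0.50010582  0.17432237 -3.85124069]
9.7 [ 0.4703902  -0.22572536  0.13573791] 0.20693837649924557 [ 0.38920393 -0.46693036 -3.64033322]
```

View pics/d3c.png

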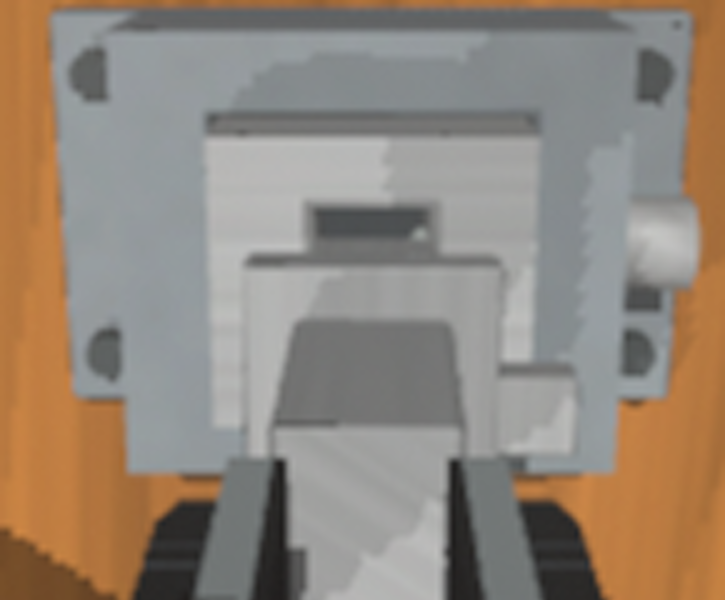

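View pics/s3c.png

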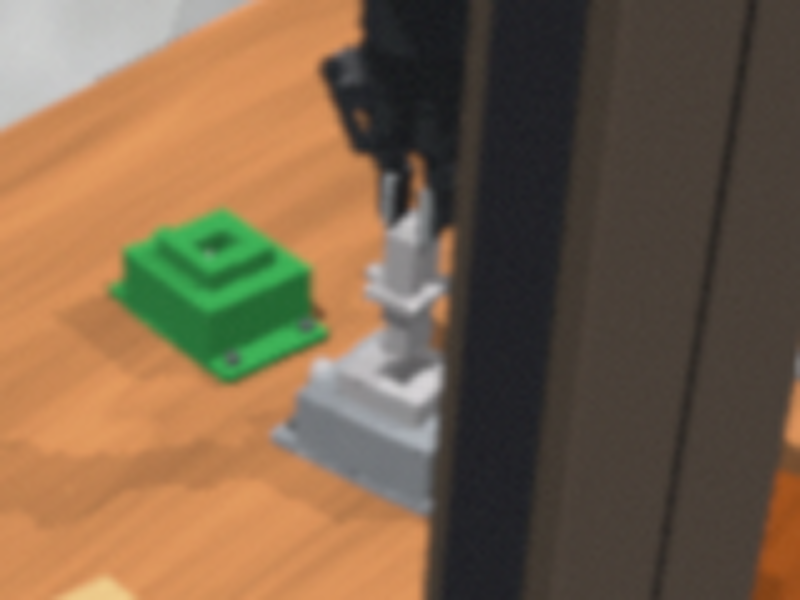

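```bash
python3 - <<'E'
from h import *
import pickle
st=pickle.load(open('pics/d3.pkl','rb')); p=st['eef_pos']; r=R.from_quat(st['tcp_rot'])
C=lambda u,v:np.array([185+(u+.5)/5-.5,140+(v+.5)/5-.5])
T=lambda c,z:np.round(r.inv().apply(px2w('wrist',C(*c),z,st)-p)*1000,2)
for z in (.062,.0655,.069): print('sleeve z',z,'centre y',T((372,136),z)[1]+28,T((212,430),z)[1]-28,'pocket inner back->centre',T((372,211),z-.002)[1]+14.6,'xs',T((205,136),z)[0],T((540,136),z)[0], 'pocket x',T((303,204),z)[0],T((440,204),z)[0])
for m in (.0115,.014,.016,.018):
    z=p[2]-m+.005; zh=p[2]-m+.045
    print('mid',m,'collar->y',T((372,262),z)[1]+22,'headback->y',T((368,426),zh)[1]+15,'collar xs',T((246,262),z)[0],T((500,262),z)[0],'head xs',T((273,426),zh)[0],T((463,426),zh)[0],'tongue y,x',(T((575,372),z)+T((575,452),z))/2)
# side cam: project predicted points
E
python3 - <<'E'
from h import *
import pickle
st=pickle.load(open('pics/s3.pkl','rb')); p=st['eef_pos']
P=lambda q:np.round((w2px('side',q)-[220,80])*5,0)
print('tcp',P(p),'head top',P([.4705,-.2257,p[2]+.0335]),'collar mid',P([.4705,-.2257,p[2]-.0115+.001]),'foot',P([.4705,-.2257,p[2]-.0565]),'sleevetop',P([.4711,-.2255,.0655]))
c,s=np.cos(.057),np.sin(.057)
for m in (.0115,.016):
  print(m,'collar top corners',[P([.4705+a*c-b*s,-.2257+a*s+b*c,p[2]-m+.005]) for a,b in((-.018,.022),(.018,.022),(-.018,-.022),(.029,.006))])
for z in (.062,.0655,.069): print(z,[P([.4711+a*c-b*s,-.2255+a*s+b*c,z]) for a,b in((-.03,.028),(.03,.028))])
E
```

```text
sleeve z 0.062 centre y 0.33999999999999986 1.8299999999999983 pocket inner back->centre 1.4000000000000004 xs -29.54 31.27 pocket x -11.93 13.3
sleeve z 0.0655 centre y -0.3000000000000007 0.370000000000001 pocket inner back->centre 0.5600000000000005 xs -29.12 30.82 pocket x -11.76 13.11
sleeve z 0.069 centre y -0.9400000000000013 -1.0899999999999999 pocket inner back->centre -0.28000000000000114 xs -28.7 30.37 pocket x -11.59 12.92
mid 0.0115 collar->y -0.7100000000000009 headback->y -0.41999999999999993 collar xs -16.5 17.87 head xs -10.34 10.31 tongue y,x [28.95 -0.87  6.49]
mid 0.014 collar->y -0.010000000000001563 headback->y 0.6199999999999992 collar xs -16.73 18.12 head xs -10.53 10.5 tongue y,x [29.36  0.14  8.99]
mid 0.016 collar->y 0.5500000000000007 headback->y 1.4499999999999993 collar xs -16.92 18.32 head xs -10.68 10.65 tongue y,x [29.685  0.945 10.99 ]
mid 0.018 collar->y 1.1099999999999994 headback->y 2.2799999999999994 collar xs -17.1 18.53 head xs -10.83 10.8 tongue y,x [30.015  1.755 12.99 ]
tcp [407. 272.] head top [410. 224.] collar mid [406. 287.] foot [402. 349.] sleevetop [399. 367.]
0.0115 collar top corners [array([410., 308.]), array([360., 287.]), array([451., 276.]), array([361., 269.])]
0.016 collar top corners [array([409., 314.]), array([360., 293.]), array([451., 282.]), array([361., 275.])]
0.062 [array([413., 411.]), array([334., 375.])]
0.0655 [array([414., 406.]), array([334., 370.])]
0.069 [array([414., 401.]), array([334., 365.])]
```

```bash
python3 -m crank '0.4 0.4 4 0 0 0; 0 0 4 0 0 0; 0 0 3 0 0 0; 0 0 0 0 0 0'; python3 -m crank '0 0 2 0 0 0; 0 0 2 0 0 0; 0 0 2 0 0 0; 0 0 0 0 0 0'
```

```text
time: 10.25
eef_pos: [0.4706, -0.2255, 0.1243]
tcp_rot: [1.0, 0.029, -0.0, -0.0]
contact_force: [0.2, 0.2, -3.0]
opening: 0.207
time: 10.75
eef_pos: [0.4707, -0.2258, 0.119]
tcp_rot: [1.0, 0.03, -0.0, 0.0]
contact_force: [-1.0, -0.2, -2.2]
opening: 0.204
```

```bash
python3 -m crank '0 0 2 0 0 0; 0 0 2 0 0 0; 0 0 0 0 0 0'; python3 -m crank '0 0 2 0 0 0; 0 0 2 0 0 0; 0 0 0 0 0 0';python3 look.py wrist e1;python3 - <<'E'
import cv2
a=cv2.imread('pics/e1_raw.png'); cv2.imwrite('pics/e1c.png',cv2.resize(a[140:270,185:330],None,fx=5,fy=5,interpolation=cv2.INTER_CUBIC)[:600])
E
```

```text
time: 11.12
eef_pos: [0.4704, -0.2254, 0.114]
tcp_rot: [1.0, 0.029, -0.0, -0.0]
contact_force: [-0.4, 0.6, -3.6]
opening: 0.211
time: 11.5
eef_pos: [0.4706, -0.2255, 0.1104]
tcp_rot: [1.0, 0.029, -0.0, -0.0]
contact_force: [0.1, -0.7, -4.1]
opening: 0.201
11.5 [ 0.47060524 -0.22551966  0.11037686] 0.20142650597636153 [ 0.08889228 -0.72971888 -4.05091437]
```

View pics/e1c.png

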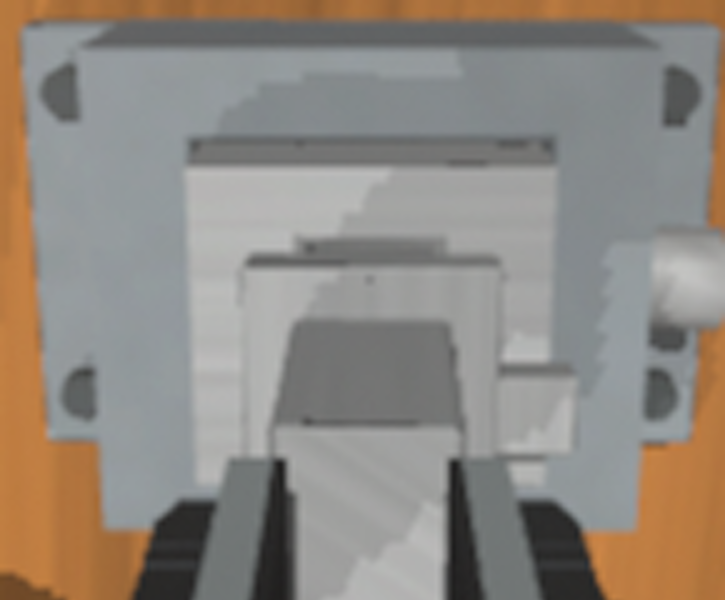

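The shank is entering the pocket (mouth edge at (370,243)) with no side force. Continuing slowly.

```bash
for i in 1; do python3 -m crank '0 0 1.5 0 0 0; 0 0 1.5 0 0 0; 0 0 0 0 0 0';  done; python3 -m crank '0 0 1.5 0 0 0; 0 0 1.5 0 0 0; 0 0 0 0 0 0'; python3 -m crank '0 0 1.5 0 0 0; 0 0 1.5 0 0 0; 0 0 0 0 0 0'
```

```text
time: 11.92
eef_pos: [0.4707, -0.2257, 0.1077]
tcp_rot: [1.0, 0.029, -0.0, -0.0]
contact_force: [-1.9, 0.6, -3.8]
opening: 0.203
time: 12.3
eef_pos: [0.4708, -0.2256, 0.1046]
tcp_rot: [1.0, 0.029, -0.0, -0.0]
contact_force: [-1.6, 0.2, -4.4]
opening: 0.208
time: 12.68
eef_pos: [0.4707, -0.226, 0.1024]
tcp_rot: [1.0, 0.03, -0.0, 0.0]
contact_force: [-3.3, 0.2, 2.4]
opening: 0.205
```

```bash
python3 -m crank '0 0 1 0 0 0; 0 0 1 0 0 0; 0 0 0 0 0 0'; python3 -m crank '0 0 1 0 0 0; 0 0 1 0 0 0; 0 0 0 0 0 0'; python3 -m crank '0 0 1 0 0 0; 0 0 1 0 0 0; 0 0 0 0 0 0'
```

```text
time: 13.05
eef_pos: [0.4709, -0.2262, 0.101]
tcp_rot: [1.0, 0.03, -0.0, 0.0]
contact_force: [-5.0, 0.5, 6.0]
opening: 0.206
time: 13.42
eef_pos: [0.4711, -0.2264, 0.0995]
tcp_rot: [1.0, 0.03, 0.0, 0.001]
contact_force: [-5.2, 0.1, 7.2]
opening: 0.206
time: 13.8
eef_pos: [0.4709, -0.226, 0.0964]
tcp_rot: [1.0, 0.03, -0.0, 0.0]
contact_force: [-3.7, -0.4, 4.1]
opening: 0.207
```

```bash
python3 -m crank '0 0 1 0 0 0; 0 0 1 0 0 0; 0 0 1 0 0 0; 0 0 0 0 0 0'; python3 -m crank '0 0 1 0 0 0; 0 0 1 0 0 0; 0 0 1 0 0 0; 0 0 0 0 0 0'; python3 look.py wrist e2; python3 look.py side e2s; python3 - <<'E'
import cv2
a=cv2.imread('pics/e2s_raw.png'); cv2.imwrite('pics/e2sc.png',cv2.resize(a[80:200,220:380],None,fx=5,fy=5,interpolation=cv2.INTER_CUBIC)[:600])
E
```

```text
time: 14.3
eef_pos: [0.4707, -0.2256, 0.0924]
tcp_rot: [1.0, 0.03, -0.0, -0.0]
contact_force: [-2.9, -0.1, 1.4]
opening: 0.208
time: 14.8
eef_pos: [0.4707, -0.2256, 0.0894]
tcp_rot: [1.0, 0.029, -0.0, -0.0]
contact_force: [-3.5, -0.6, 1.0]
opening: 0.208
14.8 [ 0.47067248 -0.22556887  0.08942349] 0.20838949986870486 [-3.46069588 -0.62735823  1.03973155]
14.85 [ 0.47065987 -0.2255449   0.08941008] 0.20821198808544394 [-4.59295974  0.51738957  2.64377563]
```

View pics/e2sc.png

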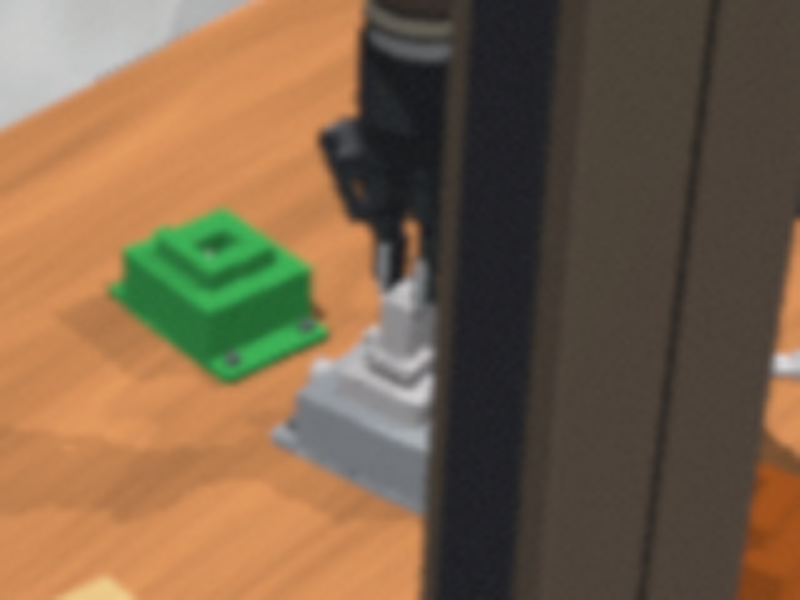

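The shank is well in and the collar is close above the sleeve at about (400,365). Continuing until it snaps and lands.

```bash
python3 -m crank '0 0 1 0 0 0; 0 0 1 0 0 0; 0 0 0 0 0 0'; python3 -m crank '0 0 1 0 0 0; 0 0 1 0 0 0; 0 0 0 0 0 0'; python3 -m crank '0 0 1 0 0 0; 0 0 0 0 0 0'; python3 -m crank '0 0 1 0 0 0; 0 0 0 0 0 0'
```

```text
time: 15.28
eef_pos: [0.4707, -0.2256, 0.0875]
tcp_rot: [1.0, 0.029, -0.0, -0.0]
contact_force: [-4.1, -0.7, 2.0]
opening: 0.205
time: 15.65
eef_pos: [0.4706, -0.2254, 0.0851]
tcp_rot: [1.0, 0.029, -0.0, -0.0]
contact_force: [-3.0, -0.0, -0.7]
opening: 0.205
time: 15.9
eef_pos: [0.4705, -0.2254, 0.084]
tcp_rot: [1.0, 0.029, -0.0, -0.0]
contact_force: [-2.6, 0.7, -3.7]
opening: 0.206
time: 16.15
eef_pos: [0.4705, -0.2254, 0.0832]
tcp_rot: [1.0, 0.029, -0.0, -0.0]
contact_force: [-3.3, -0.7, -4.2]
opening: 0.207
```

```bash
python3 -m crank '0 0 1 0 0 0; 0 0 0 0 0 0'; python3 -m crank '0 0 0.7 0 0 0; 0 0 0 0 0 0'
```

```text
time: 16.4
eef_pos: [0.4705, -0.2254, 0.0821]
tcp_rot: [1.0, 0.029, -0.0, -0.0]
contact_force: [-2.0, -1.3, -5.3]
opening: 0.208
time: 16.65
eef_pos: [0.4705, -0.2255, 0.0817]
tcp_rot: [1.0, 0.029, -0.0, -0.0]
contact_force: [-2.8, -0.2, -5.1]
opening: 0.209
```

```bash
python3 -m crank '0 0 0.6 0 0 0; 0 0 0 0 0 0'; python3 -m crank '0 0 0.6 0 0 0; 0 0 0 0 0 0'; python3 -m crank '0 0 0.6 0 0 0; 0 0 0 0 0 0'
```

```text
time: 16.9
eef_pos: [0.4706, -0.2256, 0.0812]
tcp_rot: [1.0, 0.029, -0.0, -0.0]
contact_force: [-3.8, -0.8, -6.4]
opening: 0.204
time: 17.15
eef_pos: [0.4707, -0.2257, 0.0811]
tcp_rot: [1.0, 0.029, -0.0, -0.0]
contact_force: [-3.8, 0.4, -3.4]
opening: 0.206
time: 17.4
eef_pos: [0.4708, -0.2257, 0.081]
tcp_rot: [1.0, 0.03, -0.0, -0.0]
contact_force: [-6.0, 0.3, -0.8]
opening: 0.203
```

The collar landed at TCP z ≈ 0.081 after the resistance dropped. Now the bedding push in small steps; the target wrist reading is about +16 N plus about 3 N of weight.

```bash
python3 -m crank '-0.3 0 0.6 0 0 0; 0 0 0 0 0 0'; python3 -m crank '0 0 0.6 0 0 0; 0 0 0 0 0 0'
```

```text
time: 17.65
eef_pos: [0.4708, -0.2258, 0.0808]
tcp_rot: [1.0, 0.029, 0.0, -0.0]
contact_force: [-5.4, 2.8, 0.1]
opening: 0.208
time: 17.9
eef_pos: [0.4708, -0.2258, 0.0807]
tcp_rot: [1.0, 0.03, -0.0, -0.0]
contact_force: [-6.9, 2.7, 3.3]
opening: 0.204
```

```bash
python3 -m crank '0 0 0.6 0 0 0; 0 0 0 0 0 0'; python3 -m crank '0 0 0.6 0 0 0; 0 0 0 0 0 0'
```

```text
time: 18.15
eef_pos: [0.4709, -0.2259, 0.0806]
tcp_rot: [1.0, 0.03, -0.0, -0.0]
contact_force: [-6.2, 2.1, 6.1]
opening: 0.207
time: 18.4
eef_pos: [0.4709, -0.2259, 0.0804]
tcp_rot: [1.0, 0.03, -0.0, -0.0]
contact_force: [-8.0, 3.6, 8.0]
opening: 0.211
```

```bash
python3 -m crank '-0.3 0 0.6 0 0 0; 0 0 0 0 0 0'; python3 -m crank '0 0 0.6 0 0 0; 0 0 0 0 0 0'; python3 look.py wrist f1; python3 - <<'E'
import cv2
a=cv2.imread('pics/f1_raw.png'); cv2.imwrite('pics/f1c.png',cv2.resize(a[140:270,185:330],None,fx=5,fy=5,interpolation=cv2.INTER_CUBIC)[:600])
E
```

```text
time: 18.65
eef_pos: [0.4709, -0.2259, 0.0803]
tcp_rot: [1.0, 0.03, 0.0, -0.0]
contact_force: [-7.6, 2.6, 9.4]
opening: 0.206
time: 18.9
eef_pos: [0.471, -0.226, 0.0801]
tcp_rot: [1.0, 0.03, 0.0, -0.0]
contact_force: [-8.9, 4.6, 10.4]
opening: 0.207
18.9 [ 0.47096804 -0.22596113  0.08011695] 0.20737009308794008 [-8.90460897  4.64481034 10.42584755]
```

View pics/f1c.png

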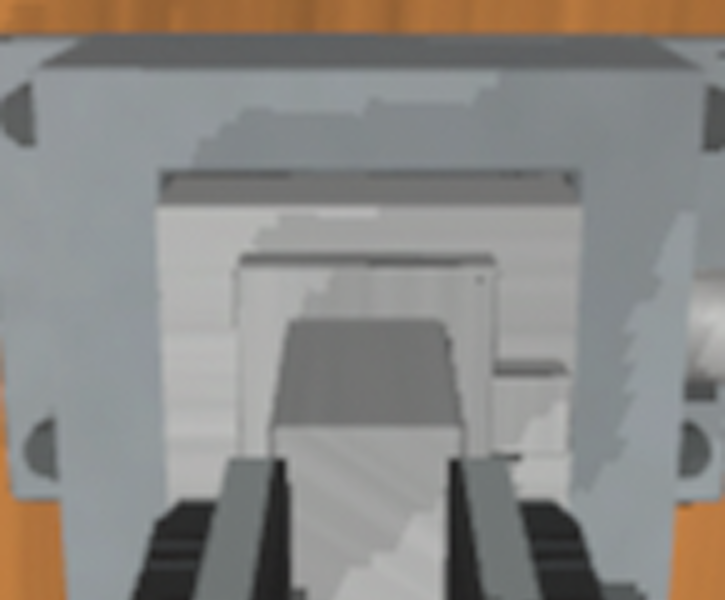

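The collar sits on the sleeve with no visible gap (edge at (365,260)). Finishing the push.

```bash
python3 -m crank '-0.3 0 0.8 0 0 0; 0 0 0 0 0 0'; python3 -m crank '0 0 0.8 0 0 0; 0 0 0 0 0 0'; python3 -m crank '0 0 0.6 0 0 0; 0 0 0 0 0 0'
```

```text
time: 19.2
eef_pos: [0.471, -0.226, 0.0799]
tcp_rot: [1.0, 0.03, 0.0, -0.0]
contact_force: [-9.2, 4.5, 13.4]
opening: 0.209
time: 19.45
eef_pos: [0.4711, -0.2261, 0.0797]
tcp_rot: [1.0, 0.03, 0.0, 0.0]
contact_force: [-10.0, 5.7, 16.3]
opening: 0.206
time: 19.7
eef_pos: [0.4711, -0.2261, 0.0796]
tcp_rot: [1.0, 0.03, 0.0, 0.0]
contact_force: [-11.2, 6.8, 18.3]
opening: 0.209
```

About 21 N on the sleeve, with 1.4 mm of travel since landing. Hold briefly, unload, then release.

```bash
python3 -m crank '0 0 0 0 0 0; 0 0 0 0 0 0'; python3 -m crank '0.4 0 -2 0 0 0; 0.5 0 -2 0 0 0; 0 0 0 0 0 0'; python3 -m crank '0 0 -1 0 0 0; 0 0 0 0 0 0'
```

```text
time: 19.95
eef_pos: [0.4711, -0.2261, 0.0796]
tcp_rot: [1.0, 0.03, 0.0, 0.0]
contact_force: [-11.3, 6.5, 17.9]
opening: 0.204
time: 20.32
eef_pos: [0.4709, -0.2259, 0.0805]
tcp_rot: [1.0, 0.03, -0.0, 0.0]
contact_force: [-8.2, 1.9, 5.1]
opening: 0.206
time: 20.58
eef_pos: [0.4708, -0.2258, 0.0807]
tcp_rot: [1.0, 0.03, -0.0, 0.0]
contact_force: [-6.8, 2.4, 1.4]
opening: 0.203
```

```bash
python3 -m crank '0 0 -0.5 0 0 0; 0 0 0 0 0 0; 0 0 0 0 0 0; 0 0 0 0 0 0' 0.2; python3 look.py wrist g0; python3 -m crank '0 0 -10 0 0 0; 0 0 -20 0 0 0; 0 0 -30 0 0 0; 0 0 -30 0 0 0; 0 0 0 0 0 0' ;python3 -m crank '0 0 0 0 0 0; 0 0 0 0 0 0'; python3 look.py wrist g1; python3 look.py side g1s; python3 look.py top g1t; python3 - <<'E'
import cv2
for n,(a,b,c,d) in {'g1':(100,240,170,350),'g1s':(80,200,220,380)}.items():
    i=cv2.imread(f'pics/{n}_raw.png'); cv2.imwrite(f'pics/{n}c.png',cv2.resize(i[a:b,c:d],None,fx=4,fy=4,interpolation=cv2.INTER_CUBIC))
E
```

```text
time: 21.08
eef_pos: [0.4715, -0.226, 0.0805]
tcp_rot: [1.0, 0.029, 0.001, 0.0]
contact_force: [0.8, -0.8, -0.7]
opening: 0.601
21.075 [ 0.47148755 -0.22597007  0.08047689] 0.6014249988891789 [ 0.80859328 -0.76034507 -0.69973571]
time: 21.75
eef_pos: [0.4727, -0.227, 0.1738]
tcp_rot: [1.0, 0.03, 0.003, 0.002]
contact_force: [0.1, 0.0, -0.1]
opening: 0.599
time: 22.0
eef_pos: [0.47, -0.2251, 0.1684]
tcp_rot: [1.0, 0.029, -0.001, -0.001]
contact_force: [-0.0, 0.4, -0.1]
opening: 0.599
22.0 [ 0.46998802 -0.22509851  0.16838091] 0.5986509822457938 [-0.02364768  0.41318469 -0.14355475]
22.05 [ 0.47007093 -0.22514145  0.16846085] 0.5969182327258833 [0.11114534 0.40624245 0.34512853]
22.1 [ 0.47018713 -0.22525175  0.16864864] 0.6006824255081772 [-1.09555401  0.55396095  0.6705941 ]
```

View pics/g1c.png

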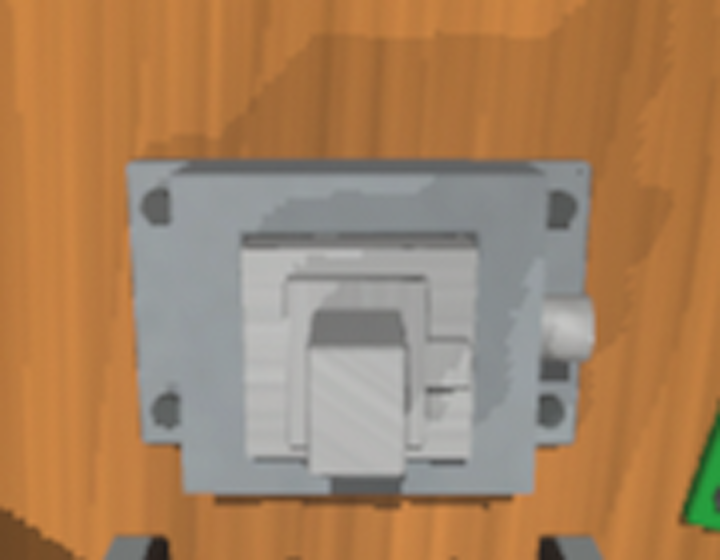

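View pics/g1t.png

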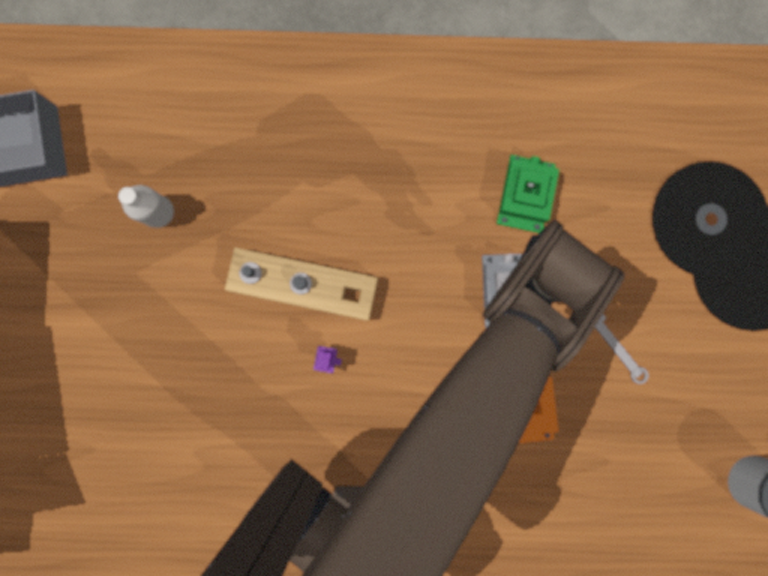

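View pics/g1sc.png

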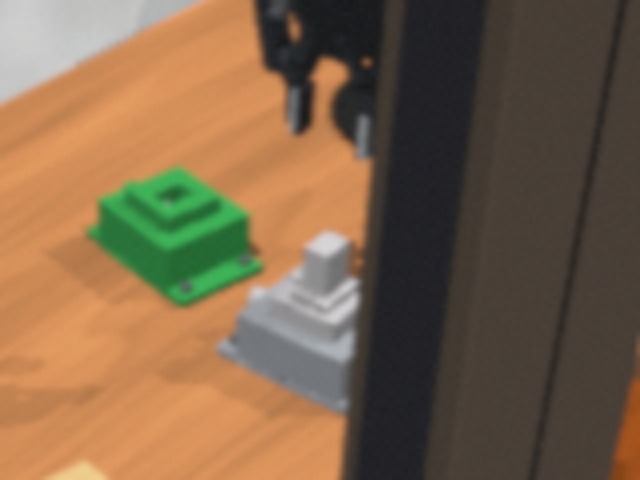

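The cartridge sits home and upright with its tongue towards the boss. The collar is flat on the sleeve, the gripper is clear, and the adapters, bottle and wrench are where they were. Handing in.

```bash
python3 -m crank '0 0 0 0 0 0; 0 0 0 0 0 0'; python3 -c "
from plant import ctrl; print(ctrl.sign_off())"
```

```text
time: 22.4
eef_pos: [0.4708, -0.2257, 0.1698]
tcp_rot: [1.0, 0.029, -0.0, -0.0]
contact_force: [0.0, 0.5, -0.8]
opening: 0.596
the job is handed in; nothing more can be done
None
```

The steel cartridge is in the grey dock, tongue towards the plunger boss, and the job was handed in at 22.4 s. The sign-off gives no verdict, and I could not read the ball or cushion joints directly.

- **Insertion:** the upward force rose to about +7 N at the ball, then fell back to about −5 N (mostly the cartridge's weight). The collar landed at TCP z ≈ 0.081.
- **Bedding push:** the wrist read about 18 N up, so roughly 21 N on the sleeve with the cartridge's weight, and it sank about 1.4 mm. I held that for about 0.3 s, unloaded, then released and backed straight up.
- **Last checks:** the wrist and side pictures show the cartridge upright with its collar on the sleeve. The top view shows the adapters, bottle and wrench unmoved by eye; part of the wrench is behind the arm. The gripper is about 90 mm higher than at release and touches nothing.
- **Disagreement:** the wrist camera put the cartridge about 3 to 4 mm lower than the stated dimensions and TCP readings; the side view agreed with the dimensions. I relied on the relative sideways alignment and the forces.
- **Side force:** this reached about 11 N in x and 7 N in y during the bedding push, and dropped to zero on release.

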